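Index the vial carousel to bring the yellow-plugged vial under the ring light

TASK

Bring the yellow-plugged vial under the ring light by indexing the carousel one hole over: press the red plunger cap down with your fingertips, keep it down while you push it round so that the turntable turns, then let the plunger spring back up into the next hole and move clear. Do not touch or lift the vials, and leave the other things on the bench where they are.

Things in the scene. Friction and masses are not known exactly. Their poses are not given: they have to be found in the camera images.
- plunger (a joint): Spring indexing plunger that rides on the turntable, in m: 0 = fully up, 0.016 = pressed down against its stop (about 5 N to start, 8 N at the stop); it springs up when let go. Up, its brass pin sits in a hole of the fixed arc and the turntable is locked; pressed 0.012 or more, the turntable turns. Between holes the pin catches under the arc and the plunger stays about 0.011 down.
- stage: Fixed white round base of the carousel, 316 mm diameter. Origin: centre of its underside; x axis points to the ring light. A fixed blue-painted steel arc on the side away from the ring light, 114 to 146 mm from the axis, top 78 mm above the bench, has three open holes (notches 19 mm wide, 60 degrees apart) for the plunger's 16 mm round pin, which finds its hole from 2 degrees off.
- turntable (a joint): Angle of the turntable, rad, counter-clockwise positive seen from above; 0 at the start, with the pin in the middle hole. The other two holes are at +1.047 and -1.047; it can turn to +1.4 and -1.4. Light friction (about 1 N at the cap), and it stays where it is left.
- cap_top (a point): Centre of the flat top of the plunger's red rubber cap (round, 44 mm diameter, 10 mm thick, 105 mm above the bench when up). It lies 80 mm from the turntable's axis, and goes round with the turntable and down with the plunger. At the start it is on the robot's side of the axis, straight opposite the ring light. Pushed round by friction it may lag a few mm behind the fingertip.
- axis (a point): Centre of the turntable (aluminium disc, 216 mm diameter) on its top face, 45 mm above the bench; the turning axis is vertical through it.
- view (a point): Viewing place: the point on the turntable's top face straight under the centre of the white ring light, 80 mm from the axis. The ring light (66 mm outside diameter) is fixed at 159 to 171 mm above the bench on a post at the rim.
- vial_yellow: closed clear plastic vial, 25 mm diameter, 86 mm tall, with a rigid yellow plug (29 mm diameter) in its mouth; it stands loose in a black collar (18 mm tall) on the turntable, 80 mm from the turntable's axis. Origin: centre of its underside, on the turntable's top. It starts in the collar one station (60 degrees) to the left or to the right of the ring light, and is to come under it.
- vial_blue: closed clear plastic vial, 25 mm diameter, 86 mm tall, with a rigid blue plug (29 mm diameter) in its mouth; it stands loose in a black collar (18 mm tall) on the turntable, 80 mm from the turntable's axis. Origin: centre of its underside, on the turntable's top. It starts one station from the ring light on the other side from the yellow one; leave it in its collar.
- vial_white: closed clear plastic vial, 25 mm diameter, 86 mm tall, with a rigid white plug (29 mm diameter) in its mouth; it stands loose in a black collar (18 mm tall) on the turntable, 80 mm from the turntable's axis. Origin: centre of its underside, on the turntable's top. It starts under the ring light; leave it in its collar.
- bottle: bystander: clear reagent bottle, blue cap, 66 mm diameter, 130 mm tall, standing on the bench. Origin: centre of its underside.
- jar: bystander: amber jar, white lid, 60 mm diameter, 90 mm tall, standing on the bench. Origin: centre of its underside.
- dish: bystander: shallow white dish, 90 mm diameter, 15 mm tall, on the bench. Origin: centre of its underside.
- brush: bystander: sorting brush, 160 mm long, lying on the bench along its x axis. Origin: under its middle.
- vial_spare: bystander: spare vial like the others, white plug, 25 mm diameter, 86 mm tall, standing on the bench away from the carousel. Origin: centre of its underside.

How it is judged:
By the outcome, as a careful person would: the job done as asked, in the order asked, and still so for the second after the job is handed in, with the robot touching nothing.
It also fails if it takes over 38 s, if anything falls off the work surface, if the arm or the gripper's body presses on something with over 40 N, if the wrist force passes 120 N, or if a joint passes its speed limit or range.

ROBOT

A 6-joint arm with a two-finger parallel gripper is mounted at the origin on the work surface. World frame = base frame: x ahead of the robot, y to its left, z up, the work surface at z = 0. Lengths are in m, angles in rad, forces in N, time in s.
With the tool pointing down it reaches from about 0.225 to 0.875 m from the base axis. Payload 3.4 kg.
Tool frame: the origin (TCP) lies between the finger pads; the fingertips stand 11 mm ahead of it and the grasp point (between the pads) lies 8 mm behind it; z points along the fingers, y is the line along which they close (so a half turn about z gives the same grasp; the last joint's range is limited). The gripper opens to 85 mm and grips with 20 to 120 N. Pads are 22 mm wide; open, the fingers measure 114 mm over their backs; the gripper's body (76 mm by 85 mm) begins 54 mm behind the grasp point. The pads swing forward as they close: fully open they stand 13 mm farther back than shut.
Start: joints at [1.01, 0.276, 1.505, -0, 1.361, -0.121], TCP at [0.245, 0.52, 0.242] pointing down, gripper open.
Joint ranges: [-2.89, 2.89], [-0.75, 2.08], [0.22, 2.7], [-1.18, 4.32], [0.11, 2.71], [-2.7, 2.7]. Speed limits (rad/s): [2.57, 2.57, 3.14, 3.14, 3.14, 3.14].

INTERFACE

Orientations are given as a unit quaternion [w, x, y, z].
In Python, from rig import sensors, eyes, manip gives the robot as it stands.
- The arm moves only by the tool drive_tool, never from a script. Its argument "deltas" is a list of rows, each an object with "linear": the shift along the world's x, y, z in mm, a list of three; "twist": the turn about the world's z in degrees; "claw": the opening, from 0 (shut) to 1 (fully open). In form: [{"linear": [tx, ty, tz], "twist": twist, "claw": claw}, ...]. A call has 1 to 12 rows; each row is the pose to reach, as a shift and turn from the pose commanded when the call began; what a row does not reach only later rows make up. A row lasts 1/12 s, in which the tool goes at most 41.7 mm and 7.16 degrees, less where a joint would pass 70% of its speed; a pose out of reach is approached as far as the arm can. A call with a gripper value outside its range is refused whole. The fingers move at their own pace and stop on an object; "squeeze" is the grip in N (left out, the last holds). Time passes only in rows, so rows that repeat a pose let the fingers close. It gives the time, the measured TCP pose, the force, the opening and the grip force at its end, in the units of the state.
- sensors.get_state(): the state, without advancing time (a new reading comes with each control period).
- eyes.get_image(name): name is "scene" or "top"; returns the picture (480x640x3 uint8, red, green, blue); there is no depth.
- eyes.camera_model(name): a dict with "intrinsics" (3x3 intrinsics, pixels), "dist" ([k1, k2, p1, p2, k3] as OpenCV has them; the pictures are not rectified), "R" (3x3) and "t" (3): a world point X has camera coordinates R X + t. Camera axes: x right, y down, z forward; pixel columns grow to the right and rows downward; lengths in m; the calibration is good to about 2 mm. A picture is of the moment at which its call begins. camera_model takes no time and is no camera call.
- manip.sign_off(): hands the job in; it is judged then, once.
The state is a dict: "clock": time; "qpos": joint angles; "qd": joint speeds; "effort": joint torques, N m; "position": TCP position; "ee_rot": TCP orientation; "contact_force": force on the tool from outside, world axes, zero at the start; "moment": the same for the moment, N m; "width": finger opening in m; "gripper_force": force on a finger pad.
Only numpy, scipy, OpenCV 4.12 (cv2) and the standard library are available. Lean on these libraries where they do the work, as an engineer would, in place of code of your own. Each camera call takes 0.05 s, during which the arm holds its last target. There are 200 camera calls.

## Working session

There is one attempt and no reset: what is moved stays moved. The work goes in short steps, Python scripts to look and compute and a tool call to move; the robot and the scene stay as the last step left them, time stands still between calls to the robot, and variables do not carry over. Pictures are saved under pics/ and viewed, at most 10 in all, crops included, and the job is handed in when it is done.

Besides the shell and the picture viewer there is one more tool, called after "Call:" as name([rows], argument=value, ...), one row to a line, values as JSON. drive_tool: Moves the arm, as the interface text tells. Its arguments: {"type":"object","properties":{"deltas":{"type":"array","items":{"type":"object","properties":{"linear":{"type":"array","items":{"type":"number"}},"twist":{"type":"number"},"claw":{"type":"number"}}}},"squeeze":{"type":"number"}},"required":["deltas"]}

```bash
mkdir -p pics; ls
python3 - <<'E'
from rig import sensors, eyes
import cv2
for n in("scene","top"):
    cv2.imwrite(f"pics/{n}0.png",eyes.get_image(n)[:,:,::-1])
    m=eyes.camera_model(n);print(n,m)
print(sensors.get_state())
E
```

```text
pics
scene {'intrinsics': array([[608.80392089,   0.        , 321.93812202],
       [  0.        , 608.80392089, 240.3740145 ],
       [  0.        ,   0.        ,   1.        ]]), 'dist': array([0.04972393, 0.        , 0.        , 0.        , 0.        ]), 'R': array([[ 0.29485579,  0.95532002, -0.02058446],
       [ 0.54589461, -0.18609071, -0.81692676],
       [-0.78425706,  0.22963864, -0.57637397]]), 't': array([-0.06282753, -0.24127428,  2.00724484])}
top {'intrinsics': array([[465.58948602,   0.        , 320.2958451 ],
       [  0.        , 465.58948602, 228.11746014],
       [  0.        ,   0.        ,   1.        ]]), 'dist': array([0.0345875, 0.       , 0.       , 0.       , 0.       ]), 'R': array([[-2.86576309e-02, -9.99589085e-01,  6.33958102e-04],
       [-9.96706860e-01,  2.85268585e-02, -7.59055531e-02],
       [ 7.58562775e-02, -2.80714372e-03, -9.97114810e-01]]), 't': array([-0.06455456,  0.55542558,  1.40642066])}
{'clock': 0.1, 'qpos': array([ 1.00998531e+00,  2.76529834e-01,  1.50600844e+00,  3.95563211e-05,
        1.36071996e+00, -1.20995156e-01]), 'qd': array([-3.57503370e-05, -3.98510266e-04, -3.92878276e-03, -1.72630360e-03,
        7.54456556e-05,  7.63199235e-04]), 'effort': array([ 2.26830343e-03, -4.17699909e+01, -2.46406657e+01, -3.45603166e-04,
        5.78403400e-03, -1.58661112e-05]), 'position': array([0.24456348, 0.51989069, 0.24152654]), 'ee_rot': array([-2.96660470e-04,  2.18143736e-01,  9.75916296e-01, -7.78399162e-04]), 'contact_force': array([ 0.25373814, -0.24725994, -0.34836265]), 'moment': array([ 0.02886105, -0.02402107,  0.00847584]), 'gripper_force': 0.0, 'width': 0.08519261703426775}
```

View pics/top0.png

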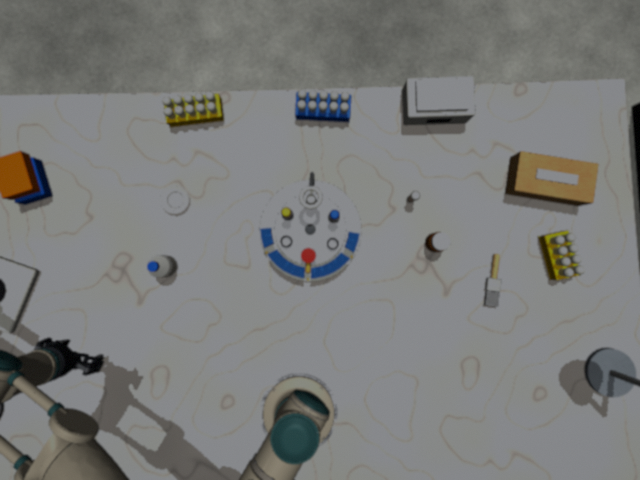

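View pics/scene0.png

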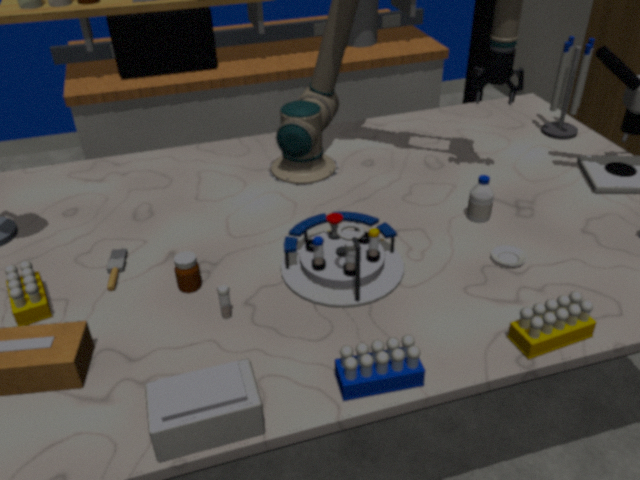

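The top view shows the red cap at (308,256), yellow plug at (287,213), which is left (+y), blue at (334,216), and the ring at (311,198). The scene view agrees, with the cap at (335,218). Yellow has to turn clockwise (-60°), so the cap moves toward +y.

```bash
cat > h.py <<'E'
import cv2, numpy as np
from rig import eyes
def cen(img,name,box):
    hsv=cv2.cvtColor(img,cv2.COLOR_RGB2HSV); x0,y0,x1,y1=box
    r={'red':[((0,150,70),(8,255,255)),((172,150,70),(180,255,255))],'yellow':[((22,120,70),(34,255,255))],'blue':[((105,120,50),(125,255,255))]}[name]
    m=sum(cv2.inRange(hsv,a,b) for a,b in r); k=np.zeros_like(m); k[y0:y1,x0:x1]=m[y0:y1,x0:x1]
    n,l,s,c=cv2.connectedComponentsWithStats(k); i=1+np.argmax(s[1:,4]); return c[i],s[i]
def ray(cam,uv):
    m=eyes.camera_model(cam); p=cv2.undistortPoints(np.array([[uv]],float),m['intrinsics'],m['dist'])[0,0]
    d=m['R'].T@np.r_[p,1]; return -m['R'].T@m['t'],d/np.linalg.norm(d)
def plane(cam,uv,z):
    o,d=ray(cam,uv); return o+d*(z-o[2])/d[2]
def tri(a,b):
    (o1,d1),(o2,d2)=ray('top',a),ray('scene',b)
    s=np.linalg.lstsq(np.c_[d1,-d2],o2-o1,rcond=None)[0]; p,q=o1+s[0]*d1,o2+s[1]*d2
    return (p+q)/2,np.linalg.norm(p-q)
E
python3 - <<'E'
from h import *
np.set_printoptions(precision=4,suppress=True)
t,s=eyes.get_image('top'),eyes.get_image('scene')
B={'red':((290,240,325,275),(320,205,350,235),.105),'yellow':((275,200,298,225),(362,222,386,246),.131),'blue':((325,205,345,226),(310,235,327,252),.131)}
P=[]
for n,(b1,b2,z) in B.items():
    a,sa=cen(t,n,b1); b,sb=cen(s,n,b2); p=plane('top',a,z); P.append(p)
    print(n,a,sa,b,sb,'plane',p,'scene',plane('scene',b,z),'tri',*tri(a,b))
P=np.array(P)[:,:2]; ax=P.mean(0); print('axis',ax)
for p in P: print(np.linalg.norm(p-ax),np.degrees(np.arctan2(*(p-ax)[::-1])))
cv2.imwrite('pics/c1.png',cv2.resize(t[160:300,240:380],(560,560),interpolation=cv2.INTER_CUBIC)[:,:,::-1])
E
```

```text
red [307.964  255.5252] [302 249  13  14 139] [334.1875 217.6562] [327 213  16  10 128] plane [ 0.4691 -0.0425  0.105 ] scene [ 0.4766 -0.0462  0.105 ] tri [ 0.469  -0.043   0.0997] 0.001327388266249184
yellow [285.9206 212.1111] [282 208   9   9  63] [373.5    231.9487] [368 228  12   9  78] plane [0.5933 0.016  0.131 ] scene [0.6049 0.0113 0.131 ] tri [0.5941 0.0162 0.123 ] 0.0008815299219544321
blue [334.1167 214.4667] [330 211   9   8  60] [317.3067 240.8133] [312 237  11   9  75] plane [ 0.5827 -0.1204  0.131 ] scene [ 0.5966 -0.127   0.131 ] tri [ 0.5834 -0.1219  0.121 ] 0.002491736717666952
axis [ 0.5483 -0.049 ]
0.07953677434677137 175.35393136549965
0.07902201171379582 55.33632719771262
0.07925955081916473 -64.33257875631122
```

View pics/c1.png

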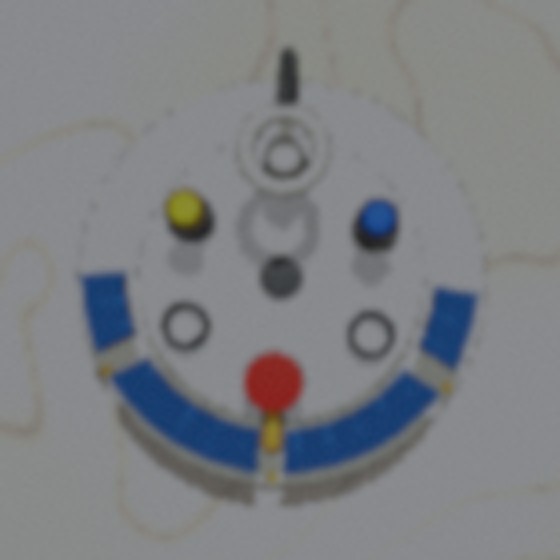

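The axis is at (0.5485, -0.049) with radius 79 mm, and the stage x axis is at about -4.5°. The three points form a 120° triangle, as they should. The cap is at (0.469, -0.0425). Next I'll shut the gripper and move above the cap.

Call:
drive_tool([
  {"linear": [6, -15, 0], "twist": 0, "claw": 0},
  {"linear": [17, -42, 0], "twist": 0, "claw": 0},
  {"linear": [28, -70, 0], "twist": 0, "claw": 0},
  {"linear": [39, -98, 0], "twist": 0, "claw": 0},
  {"linear": [50, -126, 0], "twist": 0, "claw": 0},
  {"linear": [61, -154, 0], "twist": 0, "claw": 0},
  {"linear": [72, -182, 0], "twist": 0, "claw": 0},
  {"linear": [83, -210, 0], "twist": 0, "claw": 0},
  {"linear": [95, -238, 0], "twist": 0, "claw": 0},
  {"linear": [106, -266, 0], "twist": 0, "claw": 0},
  {"linear": [112, -281, 0], "twist": 0, "claw": 0},
  {"linear": [112, -281, 0], "twist": 0, "claw": 0},
], squeeze=20)

```text
clock: 1.2
position: [0.3573, 0.2358, 0.2423]
ee_rot: [0.0, 0.22, 0.975, -0.001]
contact_force: [-0.4, -0.2, 0.1]
width: 0.0001
gripper_force: 0.0
```

Call:
drive_tool([
  {"linear": [6, -15, 0], "twist": 0, "claw": 0},
  {"linear": [17, -42, 0], "twist": 0, "claw": 0},
  {"linear": [28, -70, 0], "twist": 0, "claw": 0},
  {"linear": [39, -98, 0], "twist": 0, "claw": 0},
  {"linear": [50, -126, 0], "twist": 0, "claw": 0},
  {"linear": [61, -154, -5], "twist": 0, "claw": 0},
  {"linear": [72, -182, -15], "twist": 0, "claw": 0},
  {"linear": [83, -210, -30], "twist": 0, "claw": 0},
  {"linear": [95, -238, -45], "twist": 0, "claw": 0},
  {"linear": [106, -266, -60], "twist": 0, "claw": 0},
  {"linear": [112, -278, -80], "twist": 0, "claw": 0},
  {"linear": [112, -278, -95], "twist": 0, "claw": 0},
])

```text
clock: 2.2
position: [0.4701, -0.0411, 0.1462]
ee_rot: [0.001, 0.22, 0.976, -0.0]
contact_force: [0.0, -0.1, -0.2]
width: -0.0002
gripper_force: 0.0
```

Run:
```python
from rig import sensors, eyes
import cv2
im=eyes.get_image('scene');s=sensors.get_state();print(s['position'],s['qpos'],s['contact_force'])
cv2.imwrite('pics/s2.png',cv2.resize(im[150:310,260:420],(640,640),interpolation=cv2.INTER_CUBIC)[:600,:,::-1])
```

```text
[ 0.46710546 -0.03926416  0.14355267] [-2.32615953e-01  2.02207172e-01  1.87368492e+00  2.32880777e-04
  1.07185977e+00 -1.36136328e+00] [-0.58361479  0.8981686  -2.39241881]
```

View pics/s2.png

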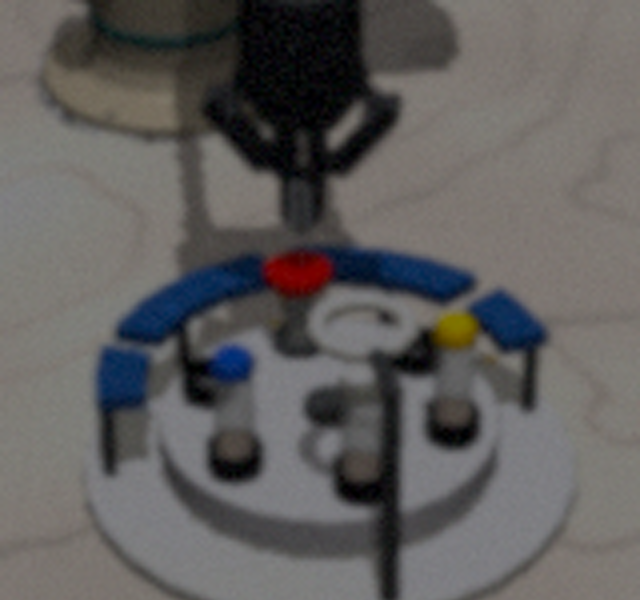

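The shut tips are directly above the red cap (298,225 over the cap at 298,270 in the crop), so the position is right. Descending to contact.

Call:
drive_tool([
  {"linear": [0, 0, -8], "twist": 0, "claw": 0},
  {"linear": [0, 0, -16], "twist": 0, "claw": 0},
  {"linear": [0, 0, -22], "twist": 0, "claw": 0},
  {"linear": [0, 0, -26], "twist": 0, "claw": 0},
  {"linear": [0, 0, -26], "twist": 0, "claw": 0},
  {"linear": [0, 0, -26], "twist": 0, "claw": 0},
])

```text
clock: 2.75
position: [0.4689, -0.0383, 0.1216]
ee_rot: [0.0, 0.218, 0.976, 0.0]
contact_force: [0.3, -0.6, 0.7]
width: -0.0
gripper_force: 0.0
```

Call:
drive_tool([
  {"linear": [0, -4, 0], "twist": 0, "claw": 0},
  {"linear": [0, -4, -5], "twist": 0, "claw": 0},
  {"linear": [0, -4, -8], "twist": 0, "claw": 0},
  {"linear": [0, -4, -11], "twist": 0, "claw": 0},
  {"linear": [0, -4, -14], "twist": 0, "claw": 0},
  {"linear": [0, -4, -16], "twist": 0, "claw": 0},
  {"linear": [0, -4, -18], "twist": 0, "claw": 0},
  {"linear": [0, -4, -18], "twist": 0, "claw": 0},
  {"linear": [0, -4, -18], "twist": 0, "claw": 0},
])

```text
clock: 3.5
position: [0.4698, -0.0431, 0.1039]
ee_rot: [0.001, 0.218, 0.976, -0.0]
contact_force: [-0.2, -0.7, 6.3]
width: -0.0004
gripper_force: 3.1
```

Call:
drive_tool([
  {"linear": [0, 0, -2], "twist": 0, "claw": 0},
  {"linear": [0, 0, -4], "twist": 0, "claw": 0},
  {"linear": [0, 0, -4], "twist": 0, "claw": 0},
  {"linear": [0, 0, -4], "twist": 0, "claw": 0},
])

```text
clock: 3.83
position: [0.4698, -0.0431, 0.1001]
ee_rot: [0.001, 0.218, 0.976, -0.0]
contact_force: [0.7, -1.2, 7.3]
width: -0.0004
gripper_force: 3.5
```

Call:
drive_tool([
  {"linear": [0, 0, -2], "twist": 0, "claw": 0},
  {"linear": [0, 0, -2], "twist": 0, "claw": 0},
  {"linear": [0, 0, -2], "twist": 0, "claw": 0},
])

```text
clock: 4.08
position: [0.4699, -0.0431, 0.0999]
ee_rot: [0.002, 0.218, 0.976, -0.0]
contact_force: [-3.4, 0.9, 20.2]
width: 0.0002
gripper_force: 10.3
```

At the stop with 20 N. Now I'll push round clockwise, twisting the tool along with the cap.

Call:
drive_tool([
  {"linear": [0.4, 3.4, 0], "twist": -2.5, "claw": 0},
  {"linear": [0.8, 6.8, 0], "twist": -5, "claw": 0},
  {"linear": [1.5, 10.2, 0], "twist": -7.5, "claw": 0},
  {"linear": [2.3, 13.6, 0], "twist": -10, "claw": 0},
  {"linear": [3.2, 16.9, 0], "twist": -12.5, "claw": 0},
  {"linear": [4.3, 20.2, 0], "twist": -15, "claw": 0},
  {"linear": [5.5, 23.4, 0], "twist": -17.5, "claw": 0},
  {"linear": [6.8, 26.6, 0], "twist": -20, "claw": 0},
  {"linear": [8.3, 29.7, 0], "twist": -22.5, "claw": 0},
  {"linear": [9.9, 32.7, 0], "twist": -25, "claw": 0},
  {"linear": [11.7, 35.7, 0], "twist": -27.5, "claw": 0},
  {"linear": [13.6, 38.6, 0], "twist": -30, "claw": 0},
])

```text
clock: 5.08
position: [0.4842, -0.0043, 0.0999]
ee_rot: [0.002, 0.464, 0.886, 0.001]
contact_force: [-2.1, 0.5, 18.6]
width: 0.0005
gripper_force: 9.2
```

```bash
cat > chk.py <<'E'
from h import *
from rig import sensors
import sys
np.set_printoptions(precision=4,suppress=True)
s=sensors.get_state();t=eyes.get_image('top');sc=eyes.get_image('scene');ax=np.array([.5485,-.049])
print(s['position'],s['contact_force'],s['clock'])
for n,a0 in(('yellow',55.3),('blue',-64.3)):
    c,st=cen(t,n,(275,185,345,226)); p=plane('top',c,.131)[:2]-ax
    print(n,c,st[4],np.linalg.norm(p),'turn',np.degrees(np.arctan2(p[1],p[0]))-a0)
for cam,im,b in(('top',t,(270,225,325,275)),('scene',sc,(320,200,400,250))):
    try: c,st=cen(im,'red',b); p=plane(cam,c,float(sys.argv[1]))[:2]; print('red',cam,st,p,np.degrees(np.arctan2(*(p-ax)[::-1]))-175.4)
    except Exception as e: print(cam,e)
if len(sys.argv)>2: cv2.imwrite(sys.argv[2],np.hstack([cv2.resize(t[170:290,250:370],(400,400)),cv2.resize(sc[170:290,280:400],(400,400))])[:,:,::-1])
E
python3 chk.py .089 pics/m3.png
```

```text
[ 0.4842 -0.0043  0.0999] [-2.1262  0.4669 18.5518] 5.0833
yellow [296.0784 202.3333] 51 0.08019327530828349 turn -28.992912695839607
blue [337. 225.] 5 0.07874443726079704 turn -22.799137106385203
top attempt to get argmax of an empty sequence
red scene [343 220   3   3   6] [ 0.4773 -0.0198] -17.68635672711892
```

View pics/m3.png

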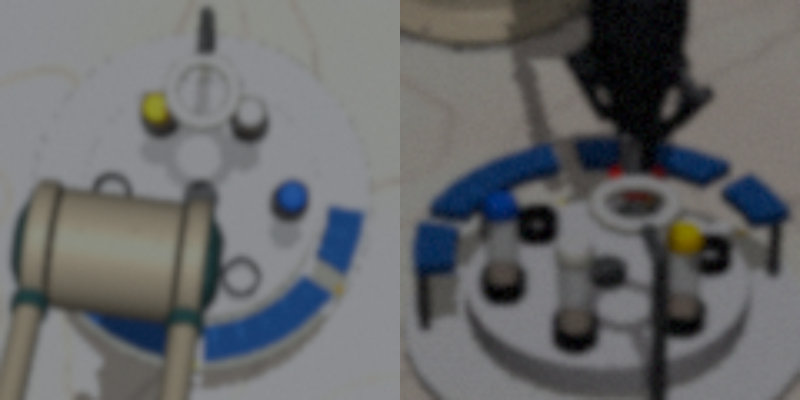

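The turntable has turned about 29°: yellow is at (155,108) in the left crop, approaching the ring, and all vials are in their collars. Continuing to about 57.5°.

Call:
drive_tool([
  {"linear": [2.0, 2.8, 0], "twist": -2.5, "claw": 0},
  {"linear": [4.1, 5.5, 0], "twist": -5, "claw": 0},
  {"linear": [6.4, 8.1, 0], "twist": -7.5, "claw": 0},
  {"linear": [8.7, 10.6, 0], "twist": -10, "claw": 0},
  {"linear": [11.2, 13.1, 0], "twist": -12.5, "claw": 0},
  {"linear": [13.8, 15.3, 0], "twist": -15, "claw": 0},
  {"linear": [16.4, 17.5, 0], "twist": -17.5, "claw": 0},
  {"linear": [19.2, 19.6, 0], "twist": -20, "claw": 0},
  {"linear": [22.0, 21.5, 0], "twist": -22.5, "claw": 0},
  {"linear": [25.0, 23.4, 0], "twist": -25, "claw": 0},
  {"linear": [28.0, 25.1, 0], "twist": -27.5, "claw": 0},
  {"linear": [28.0, 25.1, 0], "twist": -27.5, "claw": 0},
])

```text
clock: 6.18
position: [0.5135, 0.0207, 0.0999]
ee_rot: [0.003, 0.661, 0.75, 0.002]
contact_force: [0.3, 0.3, 15.5]
width: 0.0003
gripper_force: 7.9
```

Run:
```python
from h import *
from rig import sensors
t=eyes.get_image('top');sc=eyes.get_image('scene');ax=np.array([.5485,-.049]);print(sensors.get_state()['contact_force'])
for n,a0,b in(('blue',-64.3,(325,225,345,246)),('yellow',55.3,(295,190,325,215))):
    try:
        c,st=cen(t,n,b); p=plane('top',c,.131)[:2]-ax
        print(n,c,st,np.linalg.norm(p),'turn',np.degrees(np.arctan2(p[1],p[0]))-a0)
    except Exception as e: print(n,e)
cv2.imwrite('pics/m4.png',np.hstack([cv2.resize(t[170:290,250:370],(400,400)),cv2.resize(sc[170:290,280:400],(400,400))])[:,:,::-1])
```

```text
[ 0.67613097 -0.18168467 15.12222255]
blue [332.90163934 241.73770492] [329 238   9   8  61] 0.07846871169539271 turn -58.993166516415684
yellow [310.37735849 199.01886792] [307 195   8   9  53] 0.08039205567499201 turn -59.09287851080184
```

View pics/m4.png

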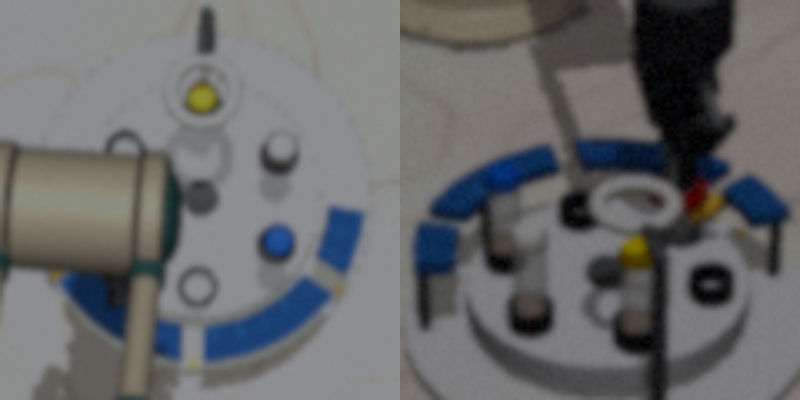

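The turn measures -59° from two plugs and the tool pose, with yellow inside the ring (202,97) in the left crop. One more degree, then a straight lift.

Call:
drive_tool([
  {"linear": [0.8, 0.4, 0], "twist": -0.6, "claw": 0},
  {"linear": [1.3, 0.7, 0], "twist": -1, "claw": 0},
  {"linear": [1.3, 0.7, 0], "twist": -1, "claw": 0},
  {"linear": [1.3, 0.7, 3], "twist": -1, "claw": 0},
  {"linear": [1.3, 0.7, 6], "twist": -1, "claw": 0},
  {"linear": [1.3, 0.7, 9], "twist": -1, "claw": 0},
  {"linear": [1.3, 0.7, 12], "twist": -1, "claw": 0},
  {"linear": [1.3, 0.7, 15], "twist": -1, "claw": 0},
])

```text
clock: 6.95
position: [0.5139, 0.021, 0.1134]
ee_rot: [0.002, 0.667, 0.745, 0.001]
contact_force: [2.3, -1.2, 3.3]
width: 0.0002
gripper_force: 2.1
```

The cap is still pressing at 2.6 mm below fully up, so the pin is in the hole. Lifting clear and backing toward +y/-x, away from the ring.

Call:
drive_tool([
  {"linear": [0, 0, 4], "twist": 0, "claw": 0},
  {"linear": [0, 0, 10], "twist": 0, "claw": 0},
  {"linear": [0, 0, 25], "twist": 0, "claw": 0},
  {"linear": [0, 0, 45], "twist": 0, "claw": 0},
  {"linear": [0, 0, 70], "twist": 0, "claw": 0},
  {"linear": [-10, 10, 100], "twist": 0, "claw": 0},
  {"linear": [-30, 30, 115], "twist": 0, "claw": 0},
  {"linear": [-55, 55, 120], "twist": 0, "claw": 0},
  {"linear": [-80, 80, 120], "twist": 0, "claw": 0},
  {"linear": [-100, 105, 120], "twist": 0, "claw": 0},
  {"linear": [-120, 130, 120], "twist": 0, "claw": 0},
  {"linear": [-130, 150, 120], "twist": 0, "claw": 0},
])

```text
clock: 7.95
position: [0.3772, 0.1728, 0.2317]
ee_rot: [-0.002, 0.667, 0.745, -0.002]
contact_force: [0.0, -0.5, -0.5]
width: -0.0004
gripper_force: 0.0
```

Run:
```python
from h import *
from rig import sensors
t=eyes.get_image('top');sc=eyes.get_image('scene');ax=np.array([.5485,-.049]);s=sensors.get_state();print(s['contact_force'],s['position'],s['clock'])
for n,z,a0,b in(('blue',.131,-64.3,(325,225,345,246)),('yellow',.131,55.3,(295,190,325,215)),('red',.105,175.4,(265,215,310,260))):
    try:
        c,st=cen(t,n,b); p=plane('top',c,z)[:2]-ax
        print(n,c,st,np.linalg.norm(p),'turn',np.degrees(np.arctan2(p[1],p[0]))-a0)
        if n=='red': d,_=cen(sc,n,(330,205,400,250)); print(d,tri(c,d))
    except Exception as e: print(n,e)
cv2.imwrite('pics/m5.png',np.hstack([cv2.resize(t[170:290,250:370],(400,400)),cv2.resize(sc[170:290,280:400],(400,400))])[:,:,::-1])
```

```text
[-0.31468922  0.07820705 -0.26546437] [0.37815528 0.17367563 0.23175802] 8.05
blue [332.86666667 241.8       ] [329 238   9   8  60] 0.07847695601604839 turn -59.14050156010451
yellow [310.37735849 199.01886792] [307 195   8   9  53] 0.08039205567499201 turn -59.09287851080184
red [284.80597015 240.6641791 ] [279 235  13  13 134] 0.07994700148213985 turn -59.583035670691785
[364.57983193 221.76470588] (array([0.51386319, 0.02317105, 0.10080226]), np.float64(0.00022608946600328165))
```

View pics/m5.png

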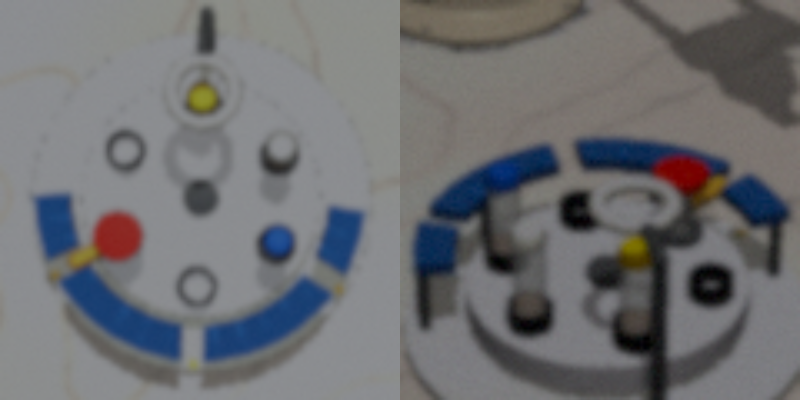

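The pin sits in the left notch, at (80,258) in the left crop. The cap triangulates to the same height as at the start, so it is fully up. Yellow is under the ring and the robot is clear.

```bash
python3 -c "
from rig import manip; print(manip.sign_off())"
```

```text
the job is handed in; nothing more can be done
None
```

The carousel is indexed one hole clockwise: the yellow-plugged vial is under the ring light, the plunger is back up in its hole, the arm is clear, and the job was handed in at about 8 s.

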